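Open the gluing booth to its working height

ROBOT

A 7-joint arm with a two-finger parallel gripper is mounted at the origin on the work surface. World frame = base frame: x ahead of the robot, y to its left, z up, the work surface at z = 0. Lengths are in m, angles in rad, forces in N, time in s.
With the tool pointing down it reaches from about 0.4 to 0.85 m from the base axis. Payload 4.5 kg.
Tool frame: the origin (TCP) lies at the very end of the fingers, on their centre line; the grasp point (between the pads) lies 19 mm behind it (r.grip_depth is the distance from the TCP to the grasp point, in m); z points along the fingers, x is the direction in which the jaws open and shut, and the axes are right-handed (so a half turn about z gives the same grasp; the last joint's range is limited). The gripper opens to 88 mm and grips with 3 to 60 N. Pads are 18 mm wide; open, the fingers measure 123 mm over their backs; the gripper's body (75 mm by 187 mm) begins 45 mm behind the grasp point.
Start: joints at [-1.098, 0.689, -0.195, 1.565, 0.157, 0.902, -0.215], TCP at [0.266, 0.566, 0.239] pointing down, gripper open.
Joint ranges: [-3.01, 3.01], [-0.46, 2.08], [-1.47, 1.51], [0.13, 2.56], [-1, 4.14], [0.04, 2.09], [-2.66, 2.66]. Speed limits (rad/s): [2.57, 2.57, 3.14, 3.14, 3.14, 3.14, 3.14].

INTERFACE

Orientations are given as a unit quaternion [x, y, z, w].
In Python, from plant import r gives the robot as it stands. The module is installed in compiled form; this text tells all that it offers.
- The arm moves only by the shell command python3 -m jog 'ROWS' [FORCE]. ROWS is JSON, a list of rows, each a list of 5 numbers: the shift along the tool's x, y, z in units of 1 m (1.0 is 1 m), then the turn about the tool's z in units of 360 degrees (1.0 is 360 degrees), then the closure, from 0 (fully open) to 1 (shut). In form: [[dx, dy, dz, yaw, fingers], ...]. A call has 1 to 20 rows; each row shifts and turns the commanded pose from where the row before left it, along the tool's axes as they then stand; what a row does not reach is not made up. A row lasts 1/10 s, in which the tool goes at most 50 mm and 8.59 degrees, less where a joint would pass 70% of its speed; a pose out of reach is approached as far as the arm can. A call with a number of a shift or a turn outside -1 to 1 is refused whole. A call with a gripper value outside its range is refused whole. The fingers move at their own pace and stop on an object; FORCE is the grip in N (left out, the last holds). Time passes only in rows, so rows that do not move let the fingers close. It gives the time, the measured TCP pose, the force and the opening at its end, in the units of the state.
- r.get_state(): the state, without advancing time (a new reading comes with each control period).
- r.snapshot(name): name is "scene" or "top"; returns the picture (420x560x3 uint8, red, green, blue); there is no depth.
- r.get_calibration(name): a dict with "mtx" (3x3 intrinsics, pixels), "R" (3x3) and "t" (3): a world point X has camera coordinates R X + t. Camera axes: x right, y down, z forward; pixel columns grow to the right and rows downward; lengths in m; the calibration is good to about 2 mm. A picture is of the moment at which its call begins. get_calibration takes no time and is no camera call.
- r.finish_job(): hands the job in, once; it reports no verdict.
Trained networks look in the newest picture that a camera, given by its name, has taken for a name from the list of things; names that differ only in an ending like _2 or _b are one class to them, and where a whole thing is asked for, a point or a joint stands for the part that bears it (a point fixed in the world has none). Each returns a list of dicts, best first, with "score" (0 to 1); they miss things now and then, are a little off and sometimes report something else, mostly with a low value. They report only what shows in the picture. A call takes as long as a camera call. They do not tell look-alikes from the thing itself.
- r.cut_out(thing, camera): "pixels" (420x560 bool, what is visible of it) and "rect" ([left, top, right, bottom] in pixels, round what is visible of it).
The state is a dict: "clock": time; "q": joint angles; "qd": joint speeds; "joint_torque": joint torques, N m; "tool_pos": TCP position; "eef_rot": TCP orientation; "contact_force": force on the tool from outside, world axes, zero at the start; "moment": the same for the moment, N m; "opening": opening from 0.0 (shut) to 1.0 (fully open).
Only numpy, scipy, OpenCV 4.12 (cv2) and the standard library are available. Lean on these libraries where they do the work, as an engineer would, in place of code of your own. Each camera call takes 0.05 s, during which the arm holds its last target.

TASK

Get the leather worker's gluing booth ready: first switch on its extractor by pressing the raised far end of the black rocker switch fully down, then push the sloping window up with your fingers from beneath its wooden lip until the brass pointer on the rail points at the middle of the lip's thickness, and leave it standing there. Touch and push only: do not pinch the lip, do not shift the pointer, and leave all the other things on the table and in the booth where they stand.

Things in the scene. Friction and masses are not known exactly. Their poses are not given: they have to be found in the camera images.
- booth: clear gluing booth on a grey base, fixed; 340 wide (y) x 340 deep (x) x 302 mm high. Origin: centre of its underside; x points from its front to its back, z up. Its front slopes up and away from the robot at 45 degrees from x = -160, z = 30 mm; rails at y = +-147 mm stand 9 mm out of it. The slope's lowest 62 mm are a fixed apron 6 mm behind the window's plane: finger space beneath the lip
- sash (a joint): travel of the window up the slope, m: 0 shut, 0.15 at the upper stop. A counterweight nearly balances it, so it stays wherever it is left, without springing back or coasting; 2 to 4 N along the slope move it. Nothing stops it at the pointer: it slides on past
- lip: working ledge of the wooden lip on the window's lower edge: 220 mm wide, standing 32 mm square out of the window. Origin: on the window's outer face, middle of the lip's underside; x points up the slope (the window's travel), z out of the window. The underside is the plane x = 0; with the 6 mm cap above it the lip is 16 mm thick
- lip_cap: the lip's upper strip, 6 mm thick (x = 10 to 16 mm in the lip's frame), 220 mm wide, standing 27 mm out of the window
- lip_mid (a point): middle of the lip: half-way along its width, half-way through its 16 mm thickness, 18 mm out of the window; axes as lip. This is the line to bring level with the pointer
- lip_under (a point): point to push: on the lip's underside, half-way along its width, 16 mm out of the window; axes as lip
- mark (a joint): setting of the brass pointer along the rail, metres; the lip's middle is level with the pointer when sash has the same value
- mark_tip (a point): point of the brass pointer: a clip 22 mm long, 30 mm wide with a 19 mm cone on the right-hand rail (booth y = -147 mm), pointing inwards at the lip's right end, 6 mm from it. x points up the slope, z out of the window. The clip stands 24 mm out of the window's plane and must not be shifted
- switch_box: grey box of the extractor's rocker switch, 110 (x) x 60 (y) mm, cheeks 28 mm high, fixed to the table to one side of the booth's front (left or right). Origin: centre of its underside; x points to the end of the rocker that is to be pressed (away from the robot), z up
- rocker (a joint): tilt of the rocker in rad: 0 off (far end up), 0.4 on (far end fully down). It needs about 2 N at the far end and stays where it is left
- rocker_end (a point): point to press: on the top of the black rocker paddle (90 x 42 x 8 mm), 34 mm from its pivot towards the far, raised end; 43 mm above the table when off, 29 mm when on. The pivot is 32 mm above the table in the box's middle. The paddle stands proud of the box's cheeks
- glue_jar: closed glue jar with a steel cap, 60 mm across, 85 mm tall, standing inside the booth; origin at the centre of its underside
- dye_bottle: small closed bottle, 38 mm across, 100 mm tall, standing inside the booth; origin at the centre of its underside
- spool: wooden thread spool standing on end, 42 mm across, 46 mm tall, on the table before the booth; origin at the centre of its underside
- wax_block: block of beeswax, 60 x 40 x 24 mm, on the table before the booth; origin at the centre of its underside
- mallet: wooden mallet standing on its head, 72 mm across, 195 mm tall, beside the booth's front; origin at the centre of its underside
- mug: white mug, 80 mm across without its handle, 90 mm tall, on the table beside the booth; origin at the centre of its underside
- scissors: steel scissors lying flat on the table before the booth, 150 mm long, 8 mm thick; origin on the table under their pivot, x towards the blades' points
Not all that is in view belongs to the job. What is meant by the switch_box is not orange or turquoise, and is the larger of those in its own colour.

How it is judged:
On the way, in this order (a step that is already met when the one before it is completed fails the run):
1. the extractor's rocker is pressed fully over (value of joint rocker above 0.33 rad), for 0.1 s.
2. the window is on its way up, pushed by the fingers under the lip (value of joint sash above 0.02 m and contact force between the fingers and lip above 0.3 N).
3. the lip's middle is level with the pointer (x of lip_mid in the frame of mark_tip between -0.007 and 0.007 m), for 0.2 s.
At the end, for the whole second after the job is handed in: the rocker is on (over 0.33 of its 0.4 rad) and the window stands at rest with the middle of its lip within 7 mm of the pointer's point, measured along the slope (all of step 3 and value of joint rocker above 0.33 rad and velocity of joint sash between -0.005 and 0.005 m/s); the robot touches nothing.
It fails at once if the lip is pinched between the fingers (pressed from beneath and from above at once) (contact force between the fingers and lip above 2 N and contact force between the fingers and lip_cap above 2 N).
It fails at once if the brass pointer is shifted along the rail by more than 4 mm (distance of mark_tip from where it was at the start of the episode above 0.004 m).
It fails at once if the window is raised before the extractor is on (value of joint sash above 0.03 m and value of joint rocker below 0.2 rad).
It fails at once if another thing is lifted, tipped or shifted by more than 25 mm (distance of any of glue_jar, dye_bottle, spool, wax_block, mallet, mug, scissors from where it was at the start of the episode above 0.025 m or angle between any of glue_jar, dye_bottle, spool, wax_block, mallet, mug, scissors's own z axis and vertical above 0.35 rad).
It also fails if it takes over 38 s, if anything falls off the work surface, if the arm or the gripper's body presses on something with over 40 N, if the wrist force passes 120 N, or if a joint passes its speed limit or range.

## Working session

There is one attempt and no reset: what is moved stays moved. The work goes in short steps, Python scripts to look and compute and a shell command to move; the robot and the scene stay as the last step left them, time stands still between calls to the robot, and variables do not carry over. Pictures are saved under pics/ and viewed, and the job is handed in when it is done.

```bash
mkdir -p pics; python3 - <<'E'
from plant import r
import cv2
for n in("scene","top"):
    im=r.snapshot(n); cv2.imwrite(f"pics/{n}0.png",im[:,:,::-1])
    c=r.get_calibration(n); print(n,c["mtx"].round(1).tolist(),c["R"].round(4).tolist(),c["t"].round(4).tolist())
s=r.get_state(); print({k:(v if not hasattr(v,'round') else v.round(3).tolist()) for k,v in s.items()})
E
```

```text
scene [[528.6, 0.0, 285.4], [0.0, 528.6, 211.1], [0.0, 0.0, 1.0]] [[0.8484, 0.5294, -0.0051], [0.3822, -0.6192, -0.686], [-0.3663, 0.58, -0.7276]] [-0.4366, -0.2168, 1.5296]
top [[428.1, 0.0, 277.3], [0.0, 428.1, 213.3], [0.0, 0.0, 1.0]] [[0.0294, -0.9995, 0.0118], [-0.9918, -0.0307, -0.1242], [0.1245, -0.008, -0.9922]] [-0.1223, 0.5683, 1.1495]
{'clock': 0.1, 'q': [-1.098, 0.69, -0.195, 1.566, 0.157, 0.902, -0.215], 'qd': [-0.0, -0.002, -0.001, -0.002, 0.0, 0.001, -0.0], 'joint_torque': [-0.004, -52.85, -1.272, -15.384, -0.053, 0.002, 0.0], 'tool_pos': [0.265, 0.565, 0.238], 'eef_rot': [0.844, 0.536, -0.001, 0.0], 'contact_force': [0.077, -0.017, 0.019], 'moment': [0.011, 0.029, 0.02], 'opening': 0.9995050963627289}
```

View pics/scene0.png

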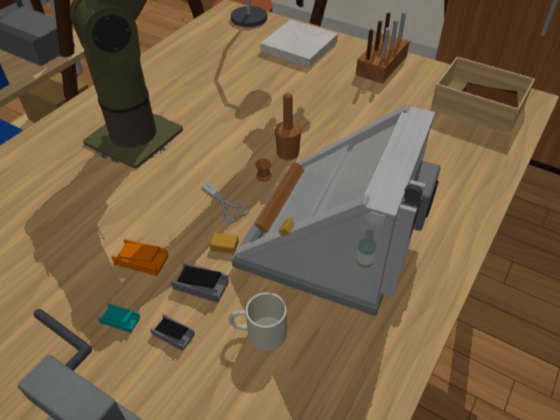

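View pics/top0.png

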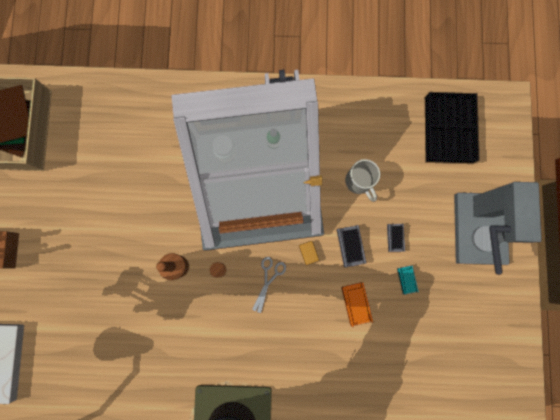

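The scene picture shows four rocker boxes. In the top view they are orange (357,303), turquoise (408,280), small grey (397,237) and larger grey (351,245). The larger grey one fits, being neither orange nor turquoise and the larger of the two in grey. The booth is at top (250,170), its lip at (260,222) and the brass pointer at (313,182). I'll confirm this in enlarged crops.

```bash
python3 - <<'E'
import cv2,numpy as np
t=cv2.imread("pics/top0.png"); s=cv2.imread("pics/scene0.png")
cv2.imwrite("pics/cropA.png",cv2.resize(t[210:340,290:430],None,fx=5,fy=4.5,interpolation=cv2.INTER_CUBIC)[:600])
cv2.imwrite("pics/cropB.png",cv2.resize(t[65:265,165:335],None,fx=3,fy=3,interpolation=cv2.INTER_CUBIC))
cv2.imwrite("pics/cropC.png",cv2.resize(s[100:310,160:450],None,fx=2.7,fy=2.7,interpolation=cv2.INTER_CUBIC))
E
```

```text
(no output)
```

View pics/cropA.png

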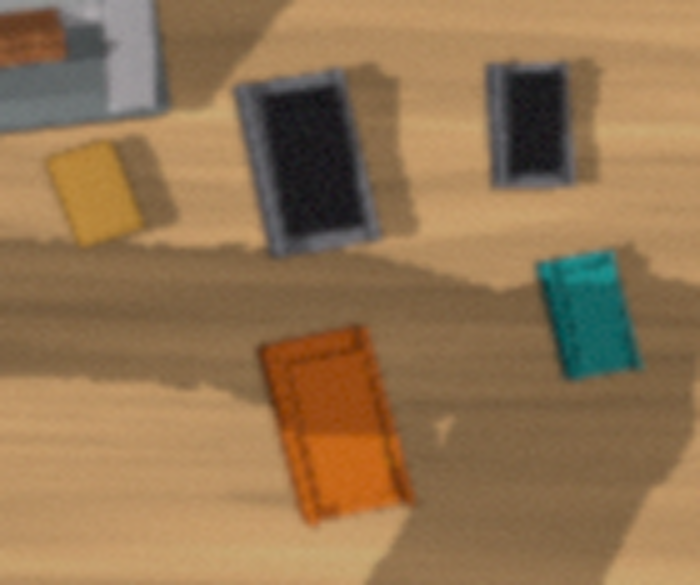

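View pics/cropB.png

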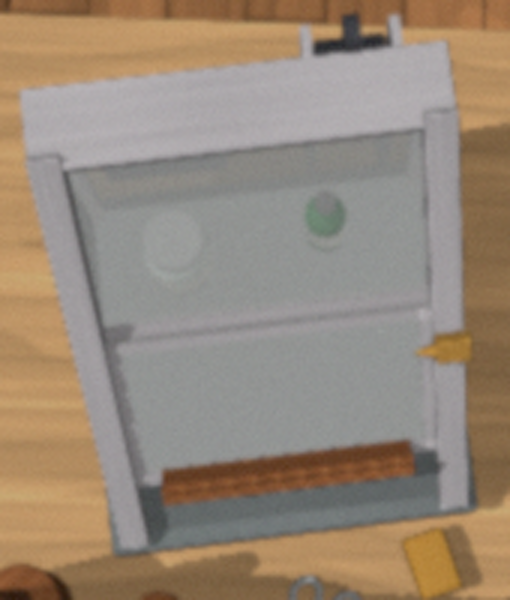

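View pics/cropC.png

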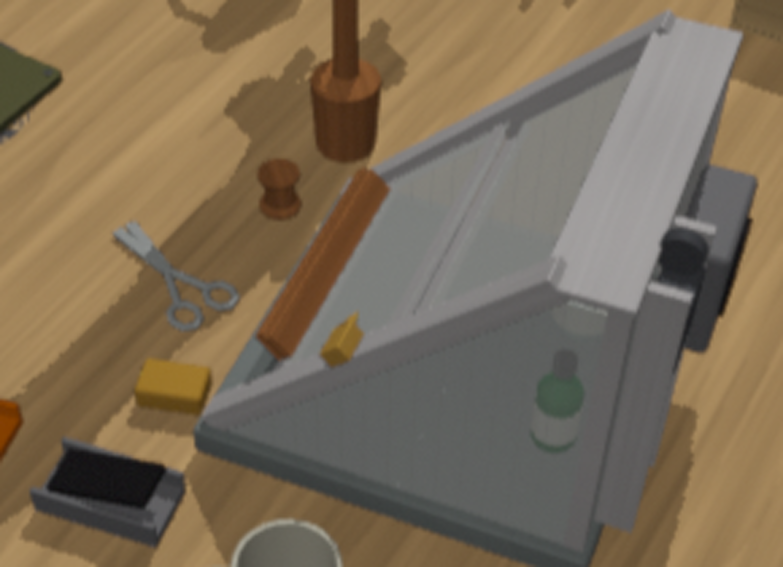

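```bash
python3 - <<'E'
from plant import r
import numpy as np,cv2
for cam in("top","scene"):
    r.snapshot(cam)
    for th in("booth","lip","lip_cap","mark_tip","switch_box","rocker"):
        for d in r.cut_out(th,cam)[:5]:
            p=d["pixels"]; ys,xs=np.nonzero(p); rr=cv2.minAreaRect(np.c_[xs,ys].astype(np.float32))
            print(cam,th,round(d["score"],2),np.round(d["rect"],0).tolist(),"c",xs.mean().round(1),ys.mean().round(1),p.sum(),np.round(cv2.boxPoints(rr)).tolist())
E
```

```text
top booth 0.95 [172.0, 68.0, 326.0, 251.0] c 252.7 160.8 21547 [[168.0, 85.0], [312.0, 66.0], [335.0, 234.0], [191.0, 254.0]]
top lip 0.69 [220.0, 216.0, 303.0, 234.0] c 260.9 226.1 354 [[219.0, 229.0], [302.0, 219.0], [302.0, 223.0], [219.0, 233.0]]
top lip_cap 0.59 [220.0, 211.0, 300.0, 226.0] c 260.1 220.0 587 [[218.0, 221.0], [301.0, 211.0], [302.0, 219.0], [219.0, 229.0]]
top mark_tip 0.59 [303.0, 174.0, 322.0, 187.0] c 314.5 180.5 154 [[303.0, 177.0], [322.0, 174.0], [323.0, 185.0], [304.0, 187.0]]
top switch_box 0.95 [342.0, 284.0, 373.0, 326.0] c 356.5 303.8 942 [[340.0, 286.0], [363.0, 281.0], [373.0, 321.0], [350.0, 326.0]]
top switch_box 0.94 [394.0, 264.0, 419.0, 292.0] c 407.4 279.8 448 [[396.0, 268.0], [412.0, 265.0], [419.0, 291.0], [402.0, 295.0]]
top switch_box 0.91 [336.0, 225.0, 367.0, 267.0] c 350.7 246.1 861 [[336.0, 229.0], [358.0, 225.0], [366.0, 263.0], [343.0, 267.0]]
top switch_box 0.62 [390.0, 226.0, 404.0, 247.0] c 395.6 237.4 470 [[387.0, 224.0], [404.0, 224.0], [404.0, 251.0], [387.0, 251.0]]
top rocker 0.67 [390.0, 223.0, 403.0, 252.0] c 396.7 236.7 283
[... 1719 characters left out ...]
 [162.0, 313.0], [195.0, 331.0], [184.0, 352.0]]
scene switch_box 0.7 [175.0, 268.0, 222.0, 289.0] c 198.9 277.2 617 [[177.0, 282.0], [180.0, 265.0], [220.0, 272.0], [217.0, 289.0]]
scene rocker 0.93 [154.0, 318.0, 186.0, 340.0] c 171.8 329.0 428 [[154.0, 330.0], [161.0, 315.0], [189.0, 328.0], [182.0, 342.0]]
scene rocker 0.8 [117.0, 243.0, 159.0, 262.0] c 138.4 252.0 595 [[118.0, 258.0], [119.0, 242.0], [159.0, 246.0], [158.0, 262.0]]
scene rocker 0.69 [103.0, 305.0, 132.0, 325.0] c 117.7 314.8 346 [[102.0, 318.0], [105.0, 305.0], [133.0, 311.0], [130.0, 324.0]]
scene rocker 0.63 [176.0, 267.0, 222.0, 288.0] c 199.2 277.1 679 [[177.0, 282.0], [180.0, 264.0], [221.0, 272.0], [218.0, 289.0]]
```

Crop A confirms the larger grey box with the black paddle at top (351,245). It is clearly bigger than the grey one at (397,237). Next I need closer crops to pick points on the lip, pointer and booth.

```bash
python3 - <<'E'
import cv2,numpy as np
t=cv2.imread("pics/top0.png"); s=cv2.imread("pics/scene0.png")
def crop(im,x,y,w,h,f,n):
    c=cv2.resize(im[y:y+h,x:x+w],None,fx=f,fy=f,interpolation=cv2.INTER_CUBIC)
    for i in range(0,w,10):
        cv2.line(c,(i*f,0),(i*f,6),(0,0,255),1); cv2.putText(c,str(x+i),(i*f,16),0,.35,(0,0,255),1)
    for i in range(0,h,10):
        cv2.line(c,(0,i*f),(6,i*f),(0,0,255),1); cv2.putText(c,str(y+i),(8,i*f+4),0,.35,(0,0,255),1)
    cv2.imwrite("pics/"+n,c)
crop(t,200,168,130,90,6,"z1.png"); crop(s,225,155,90,85,7,"z2.png"); crop(s,160,250,90,65,8,"z3.png"); crop(t,325,215,60,60,9,"z4.png")
E
```

```text
(no output)
```

View pics/z1.png

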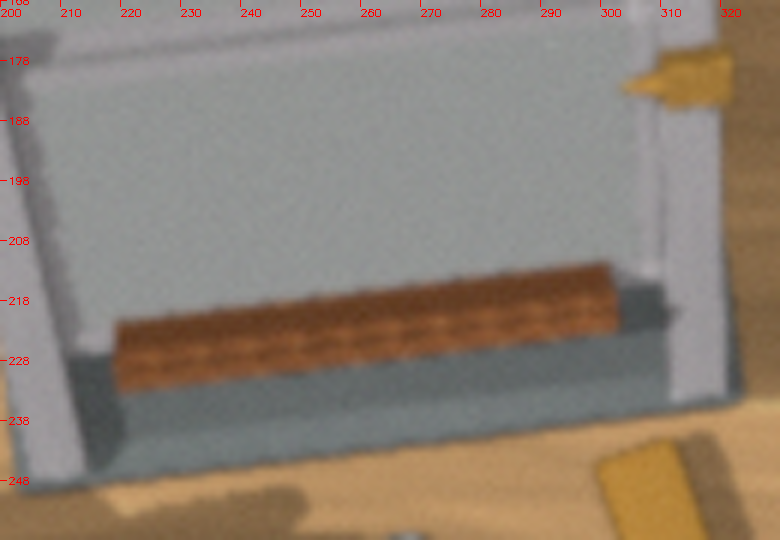

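View pics/z2.png

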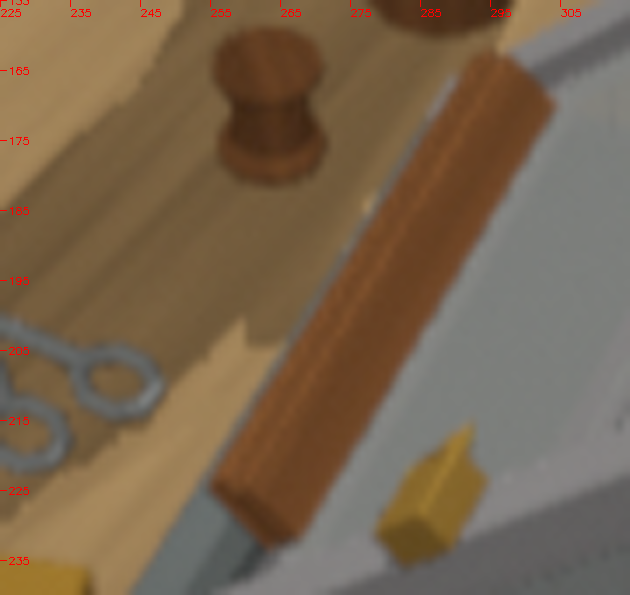

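View pics/z3.png

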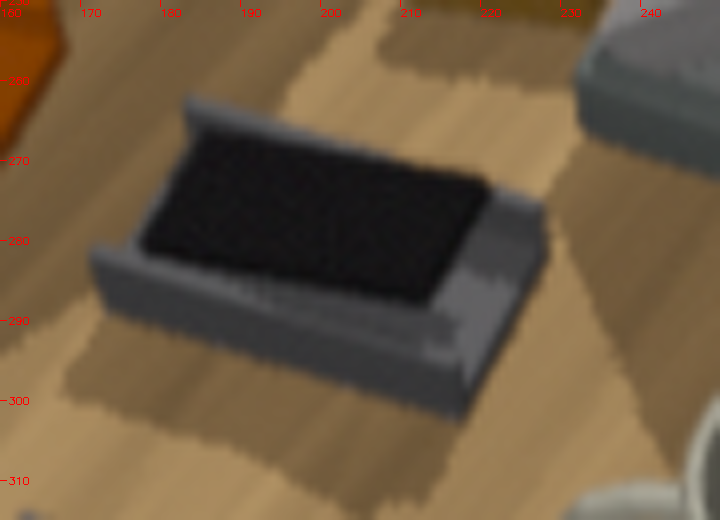

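View pics/z4.png

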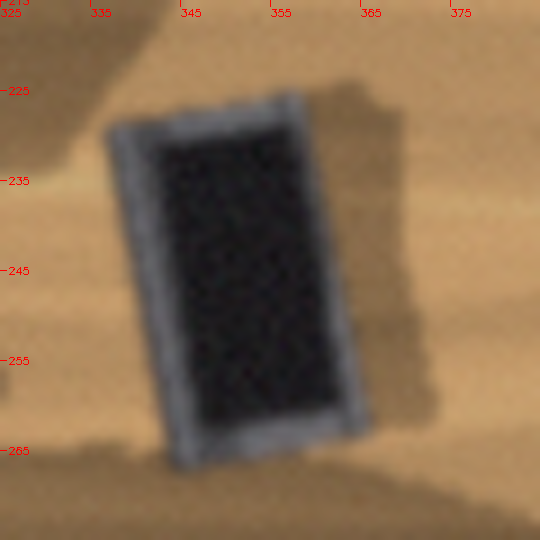

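Top crop: the pointer's tip is at (303.5,182.3) and the lip spans (220,233) to (303,223). Scene crop: the tip is at (292,216) and the lip's outer edge runs from (255,224) to (293,163). The switch box corners are clear in both views. Next I fit the poses.

```bash
cat > h.py <<'E'
from plant import r
import numpy as np
C={n:r.get_calibration(n) for n in("scene","top")}
def proj(n,X):
    c=C[n]; p=np.asarray(X)@np.array(c["R"]).T+np.array(c["t"]); p=p@np.array(c["mtx"]).T
    return p[...,:2]/p[...,2:]
def T2(x,y,a): 
    R=np.array([[np.cos(a),-np.sin(a),0],[np.sin(a),np.cos(a),0],[0,0,1]]); return R,np.array([x,y,0])
k=2**-.5
U=np.array([k,0,k]);N=np.array([-k,0,k]);S0=np.array([-.16,0,.03])
def slope(L,y,z): return S0+L*U+z*N+np.array([0,y,0])
E
cat > fit.py <<'E'
from h import *
from scipy.optimize import least_squares
sw=[("top",(-55,30,0),(344.8,267.2)),("top",(55,30,0),(337,229.4)),("top",(55,-30,28),(358.3,225.6)),("top",(-55,-30,28),(366.3,262.8)),
("scene",(-55,-30,28),(171.3,281.3)),("scene",(-55,-30,0),(173.1,288.8)),("scene",(55,-30,0),(217.5,302.5)),("scene",(55,-30,28),(217.8,296.9)),("scene",(55,30,28),(228.1,276.3)),("scene",(-55,30,28),(183.8,262.1))]
def f(p):
    R,t=T2(*p); return np.concatenate([proj(n,R@(np.array(X)/1e3)+t)-u for n,X,u in sw])
o=least_squares(f,[.45,-.2,0],loss="soft_l1"); print("switch",o.x,np.abs(f(o.x)).reshape(-1,2).round(1).tolist())
bo=[("top",(-.17,.17,.0),(203,249.7)),("top",(-.17,-.17,.0),(323.7,234.3)),("scene",(-.17,-.17,0),(233.1,266)),("scene",(-.17,-.17,.03),(232.5,260.6)),("scene",(.17,-.17,0),(378,310))]
li=[("top",0,.11,32,(219.8,233.5)),("top",0,-.11,32,(303,223.3)),("top",16,.11,0,(219.3,221.7)),("top",16,-.11,0,(301.8,211.8)),
("scene",0,-.11,32,(255.3,223.6)),("scene",0,.11,32,(293.3,162.9)),("scene",16,-.11,0,(268.1,231.9)),("scene",16,.11,0,(304.4,169.7))]
def g(p):
    R,t=T2(*p[:3]); e=[]
    for n,X,u in bo: e.append((proj(n,R@np.array(X)+t)-u)*.5)
    for n,x,y,z,u in li: e.append(proj(n,R@slope(p[3]+x/1e3,y,z/1e3)+t)-u)
    for n,u in(("top",(303.5,182.3)),("scene",(292.4,215.7))): e.append(proj(n,R@slope(p[4],-.116,p[5])+t)-u)
    return np.concatenate(e)
o=least_squares(g,[.65,0,0,.07,.15,.018],loss="soft_l1"); print("booth",o.x.round(4),g(o.x).reshape(-1,2).round(1).tolist())
R,t=T2(*o.x[:3]); L,M=o.x[3:5]
print("lip_under",R@slope(L,0,.016)+t,"end L/R",R@slope(L,.11,.016)+t,R@slope(L,-.11,.016)+t,"travel needed",M-L-.008)
E
python3 fit.py
```

```text
switch [ 0.4906146  -0.31370854  0.2029309 ] [[1.5, 0.6], [1.1, 1.2], [0.2, 1.9], [0.0, 0.0], [1.0, 0.5], [0.7, 0.5], [0.3, 1.4], [1.4, 0.4], [0.2, 1.5], [0.4, 1.0]]
booth [ 0.6593 -0.0413  0.1625  0.0638  0.1813  0.0181] [[0.3, 0.4], [-0.4, 0.2], [-0.6, 0.7], [-0.8, -0.7], [-0.6, 3.4], [-0.5, 0.2], [-0.2, -0.7], [-1.0, -0.4], [-1.0, -1.3], [-1.3, 1.1], [-1.5, 0.1], [0.2, 0.6], [0.2, 0.3], [-1.4, -0.0], [-0.1, -0.1]]
lip_under [ 0.53468389 -0.06175559  0.08639443] end L/R [0.51689163 0.04679594 0.08639443] [ 0.55247615 -0.17030713  0.08639443] travel needed 0.1095351411796533
```

```bash
python3 - <<'E'
from h import *
def back(n,u,z):
    c=C[n];R=np.array(c["R"]);t=np.array(c["t"]);o=-R.T@t
    d=R.T@np.linalg.solve(np.array(c["mtx"]),[u[0],u[1],1]); return (o+d*(z-o[2])/d[2]).round(3)
print("mallet",back("top",(172,266),.05),"mug",back("top",(364,176),.09),"disc",back("scene",(250,15),0),"spool",back("top",(218,270),.046),"wax",back("top",(310,252),.024),"holder",back("scene",(382,60),.05),"sciss",back("top",(267,280),0))
P=np.array([.265,.565,.238]);print("start proj",proj("scene",P),proj("top",P))
import math
a=math.radians(64.8);x=np.array([math.cos(a),math.sin(a)]);y=np.array([x[1],-x[0]])
p=np.array([.265,.565])
for q in([.42,.30],[.45,0],[.522,-.31]):
    d=np.array(q)-p; print(q,(d@x).round(4),(d@y).round(4)); p=np.array(q)
E
```

```text
mallet [0.418 0.174 0.05 ] mug [ 0.673 -0.334  0.09 ] disc [-0.136  0.786  0.   ] spool [0.411 0.05  0.046] wax [ 0.468 -0.199  0.024] holder [0.464 0.672 0.05 ] sciss [ 0.387 -0.082  0.   ]
start proj [314.07012619   1.79738454] [-30.14686157 330.79395606]
[0.42, 0.3] -0.1738 0.2531
[0.45, 0] -0.2587 0.1549
[0.522, -0.31] -0.2498 0.1971
```

```bash
python3 -m jog '[[-0.0174,0.0253,-0.004,0,1],[-0.0174,0.0253,-0.004,0,1],[-0.0174,0.0253,-0.004,0,1],[-0.0174,0.0253,-0.004,0,1],[-0.0174,0.0253,-0.004,0,1],[-0.0174,0.0253,-0.004,0,1],[-0.0174,0.0253,-0.004,0,1],[-0.0174,0.0253,-0.004,0,1],[-0.0174,0.0253,0,0,1],[-0.0174,0.0253,0,0,1],[-0.026,0.0155,0,0,1],[-0.026,0.0155,0,0,1],[-0.026,0.0155,0,0,1],[-0.026,0.0155,0,0,1],[-0.026,0.0155,0,0,1],[-0.026,0.0155,0,0,1],[-0.026,0.0155,0,0,1],[-0.026,0.0155,0,0,1],[-0.026,0.0155,0,0,1],[-0.026,0.0155,0,0,1]]'
cat >> h.py <<'E'
def st():
    s=r.get_state(); q=np.array(s["eef_rot"])
    from scipy.spatial.transform import Rotation as Ro
    M=Ro.from_quat(q).as_matrix()
    print("t",round(s["clock"],2),"p",np.round(s["tool_pos"],4),"yaw",np.degrees(np.arctan2(M[1,0],M[0,0])).round(1),"z",M[:,2].round(3),"F",np.round(s["contact_force"],2),"q",np.round(s["q"],2))
    return np.array(s["tool_pos"]),M
def to(*X):
    p,M=st(); print("tool shift",(M.T@(np.array(X)-p)).round(4))
E
python3 -c "
from h import *
to(.522,-.31,.12)"
```

```text
clock: 2.8
tool_pos: [0.4506, -0.0016, 0.2709]
eef_rot: [0.844, 0.536, 0.0, 0.0]
contact_force: [0.5, -0.2, 0.4]
opening: 0.005
t 2.8 p [ 0.4506 -0.0016  0.2709] yaw 64.9 z [ 0.001  0.    -1.   ] F [ 0.47 -0.17  0.42] q [ 0.07  0.42 -0.25  2.02  0.16  0.71  0.86]
tool shift [-0.2489  0.1955  0.1509]
```

```bash
python3 -m jog '[[-0.0249,0.0195,0,0,1],[-0.0249,0.0195,0,0,1],[-0.0249,0.0195,0,0,1],[-0.0249,0.0195,0,0,1],[-0.0249,0.0195,0,0,1],[-0.0249,0.0195,0,0,1],[-0.0249,0.0195,0,0,1],[-0.0249,0.0195,0,0,1],[-0.0249,0.0195,0,0,1],[-0.0249,0.0195,0,0,1],[0,0,0.025,-0.0195,1],[0,0,0.025,-0.0195,1],[0,0,0.025,-0.0195,1],[0,0,0.025,-0.0195,1],[0,0,0.025,-0.0195,1],[0,0,0.02,0,1],[0,0,0,0,1]]'
python3 -c "
from h import *
import cv2
to(.5235,-.3095,.06)
for n in ('top','scene'): cv2.imwrite('pics/%s1.png'%n,cv2.resize(r.snapshot(n)[:,:,::-1][180:340,150 if n=='scene' else 270:430],None,fx=3,fy=3))"
```

```text
clock: 4.5
tool_pos: [0.5193, -0.308, 0.1231]
eef_rot: [0.643, 0.766, -0.001, -0.003]
contact_force: [0.3, -0.6, 0.3]
opening: 0.001
t 4.5 p [ 0.5193 -0.308   0.1231] yaw 99.9 z [-0.005  0.002 -1.   ] F [ 0.32 -0.6   0.25] q [ 0.65  0.83 -0.34  1.72  0.41  0.67  1.83]
tool shift [-0.0024  0.0041  0.0631]
```

View pics/scene1.png

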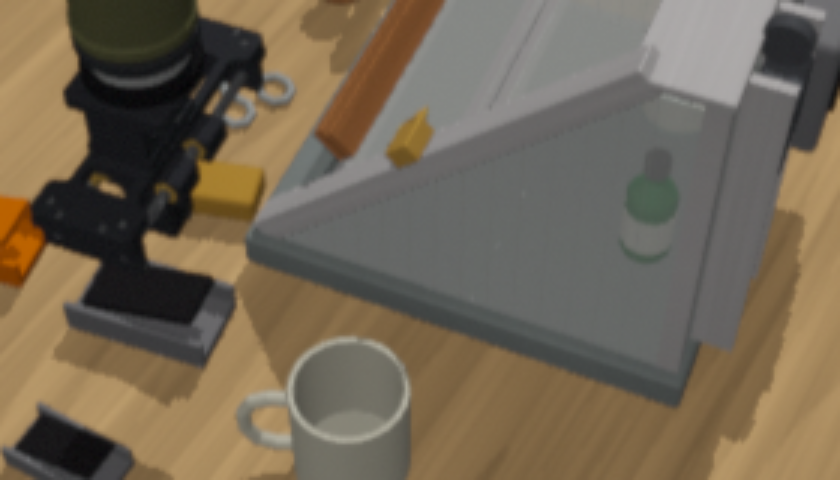

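View pics/top1.png

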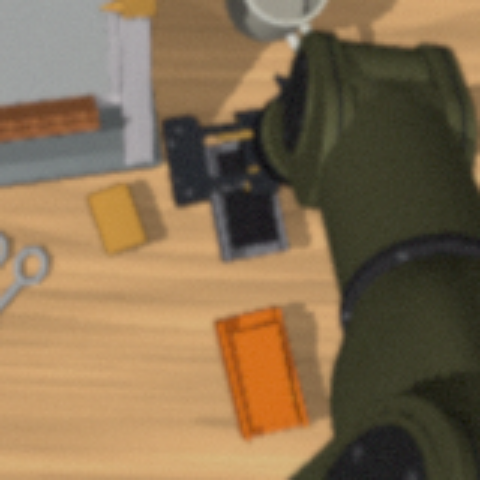

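Both views show the closed fingers above the far part of the large grey switch's paddle (scene crop (135,255)), clear of the booth and mug. Next I press.

```bash
python3 -m jog '[[-0.001,0.002,0.02,0,1],[-0.001,0.002,0.02,0,1],[0,0,0.02,0,1],[0,0,0.01,0,1],[0,0,0.008,0,1],[0,0,0.006,0,1],[0,0,0.006,0,1],[0,0,0.004,0,1],[0,0,0,0,1],[0,0,0,0,1]]'
python3 -c "
from h import *
st()"
```

```text
clock: 5.6
tool_pos: [0.5258, -0.31, 0.032]
eef_rot: [0.643, 0.766, 0.0, 0.0]
contact_force: [2.0, 0.3, 2.4]
opening: 0.004
t 5.6 p [ 0.5258 -0.31    0.032 ] yaw 100.0 z [ 0.001 -0.    -1.   ] F [2.03 0.28 2.43] q [ 0.61  0.97 -0.27  1.73  0.47  0.5   1.78]
```

```bash
python3 -m jog '[[0,0,0.002,0,1],[0,0,0.002,0,1],[0,0,0.002,0,1],[0,0,0.002,0,1],[0,0,0,0,1],[0,0,0,0,1]]'
python3 -c "
from h import *
st()"
```

```text
clock: 6.2
tool_pos: [0.526, -0.3102, 0.0298]
eef_rot: [0.643, 0.766, -0.001, 0.001]
contact_force: [-8.7, 5.1, 48.2]
opening: 0.009
t 6.2 p [ 0.526  -0.3102  0.0298] yaw 99.9 z [ 0.001 -0.003 -1.   ] F [-8.69  5.14 48.23] q [ 0.6   0.97 -0.27  1.73  0.48  0.5   1.77]
```

The force jumped to 48 N at z = 0.030, so the rocker is at its stop. I lift off and look.

```bash
python3 -m jog '[[0,0,-0.006,0,1],[0,0,-0.02,0,1],[0,0,-0.03,0,1],[0,0,-0.03,0,1],[0,-0.02,-0.02,0,1],[0,-0.03,-0.01,0,1],[0,-0.03,0,0,1],[0,0,0,0,1]]'
python3 - <<'E'
from h import *
import cv2
cv2.imwrite('pics/scene2.png',cv2.resize(r.snapshot('scene')[:,:,::-1][250:315,150:250],None,fx=7,fy=7,interpolation=2))
# target before lip: lip edge
R,t=T2(.6593,-.0413,.1625); L=.0638
e=R@slope(L,0,.032)+t; print("edge",e, "ux",R[:,0])
pre=e-R[:,0]*.040; pre[2]=.15; to(*pre)
E
```

```text
clock: 7.0
tool_pos: [0.4398, -0.3257, 0.1393]
eef_rot: [0.645, 0.764, -0.003, -0.003]
contact_force: [0.4, 0.1, -0.2]
opening: 0.002
edge [ 0.52359762 -0.06354781  0.09774083] ux [0.9868259  0.16178577 0.        ]
t 7.05 p [ 0.4431 -0.3248  0.1394] yaw 99.8 z [-0.005 -0.    -1.   ] F [ 0.43 -0.2   0.13] q [ 0.75  0.75 -0.35  1.88  0.43  0.59  1.87]
tool shift [ 0.2442  0.0837 -0.0108]
```

View pics/scene2.png

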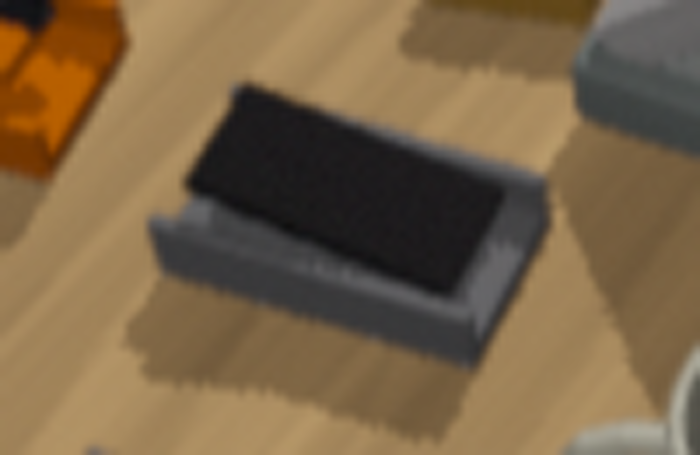

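The far end of the paddle is now down (scene crop, far end at (475,250) below the cheek tops, near end raised). Next I move in front of the lip and lower below its edge.

```bash
python3 -m jog '[[0.0305,0.0105,0,0.0003,1],[0.0305,0.0105,0,0.0003,1],[0.0305,0.0105,0,0.0003,1],[0.0305,0.0105,0,0.0003,1],[0.0305,0.0105,0,0,1],[0.0305,0.0105,0,0,1],[0.0305,0.0105,0,0,1],[0.0305,0.0105,0,0,1],[0,0,0.02,0,1],[0,0,0.02,0,1],[0,0,0.015,0,1],[0,0,0,0,1]]'
python3 - <<'E'
from h import *
import cv2
R,t=T2(.6593,-.0413,.1625); L=.0638
e=R@slope(L,0,.032)+t; pre=e-R[:,0]*.010; pre[2]=e[2]-.015; to(*pre)
cv2.imwrite('pics/scene3.png',cv2.resize(r.snapshot('scene')[:,:,::-1][130:280,180:380],None,fx=4,fy=4,interpolation=2))
E
```

```text
clock: 8.25
tool_pos: [0.4879, -0.0681, 0.0829]
eef_rot: [0.645, 0.764, -0.001, -0.002]
contact_force: [0.1, -0.6, 0.3]
opening: 0.006
t 8.25 p [ 0.4879 -0.0681  0.0829] yaw 99.6 z [-0.004  0.    -1.   ] F [ 0.1  -0.57  0.35] q [ 0.15  0.79 -0.18  2.08  0.43  0.31  1.36]
tool shift [-0.0014  0.026   0.    ]
```

View pics/scene3.png

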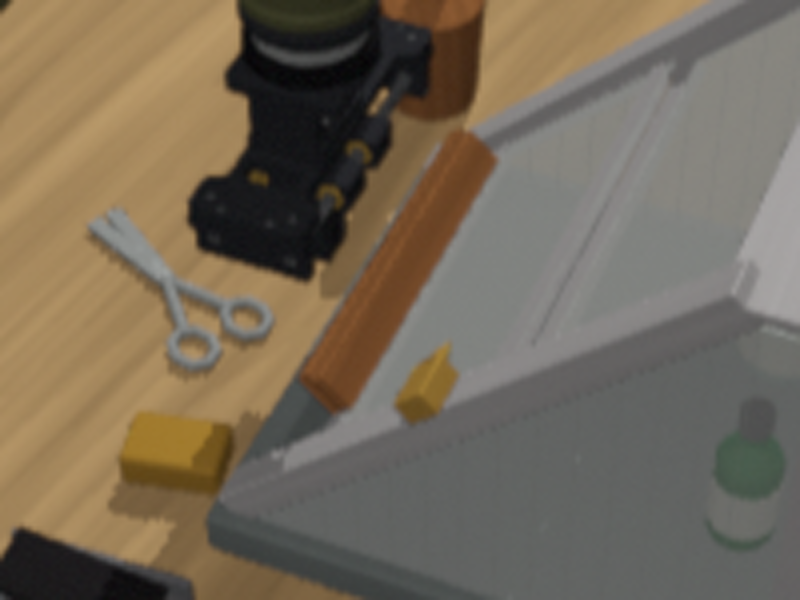

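The gripper stands before the lip's middle, with scissors, wax and pointer clear. I approach gently until contact.

```bash
python3 -m jog '[[0,0.006,0,0,1],[0,0.006,0,0,1],[0,0.004,0,0,1],[0,0.004,0,0,1],[0,0.003,0,0,1],[0,0,0,0,1]]'
python3 -c "
from h import *
st()"
```

```text
clock: 8.9
tool_pos: [0.5119, -0.0652, 0.0848]
eef_rot: [0.646, 0.763, 0.0, 0.0]
contact_force: [-0.5, -0.0, -1.5]
opening: 0.004
t 8.9 p [ 0.5119 -0.0652  0.0848] yaw 99.5 z [ 0.001  0.    -1.   ] F [-0.49 -0.03 -1.49] q [ 0.16  0.81 -0.2   2.01  0.41  0.36  1.37]
```

```bash
python3 -m jog '[[0,0.004,0,0,1],[0,0.004,-0.003,0,1],[0,0.004,-0.004,0,1],[0,0.004,-0.004,0,1],[0,0.004,-0.004,0,1],[0,0.004,-0.004,0,1],[0,0.004,-0.004,0,1],[0,0.004,-0.004,0,1],[0,0,0,0,1]]'
python3 - <<'E'
from h import *
import cv2
st()
for n in('scene','top'):
  a=(130,180) if n=='scene' else (130,190)
  cv2.imwrite('pics/%s4.png'%n,cv2.resize(r.snapshot(n)[:,:,::-1][a[0]:a[0]+130,a[1]:a[1]+180],None,fx=4,fy=4,interpolation=2))
E
```

```text
clock: 9.8
tool_pos: [0.5424, -0.0605, 0.1125]
eef_rot: [0.646, 0.763, -0.001, -0.0]
contact_force: [-4.6, -0.9, 4.1]
opening: 0.003
t 9.8 p [ 0.5424 -0.0605  0.1125] yaw 99.5 z [-0.001 -0.001 -1.   ] F [-4.59 -0.9   4.06] q [ 0.17  0.78 -0.25  1.91  0.37  0.5   1.4 ]
```

View pics/scene4.png

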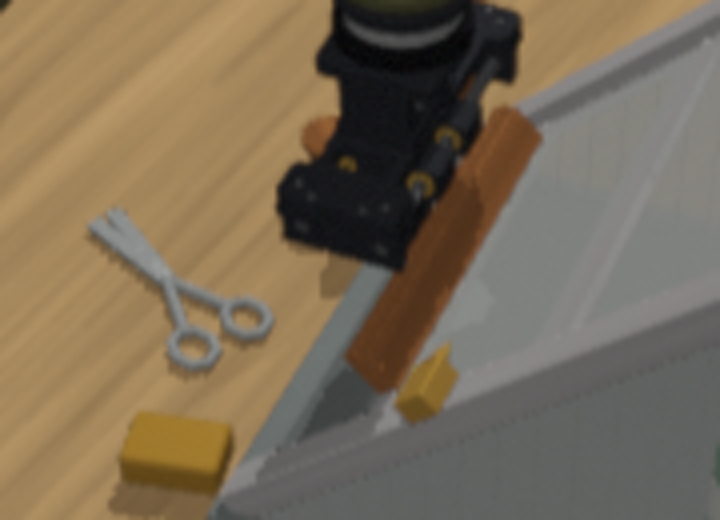

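View pics/top4.png

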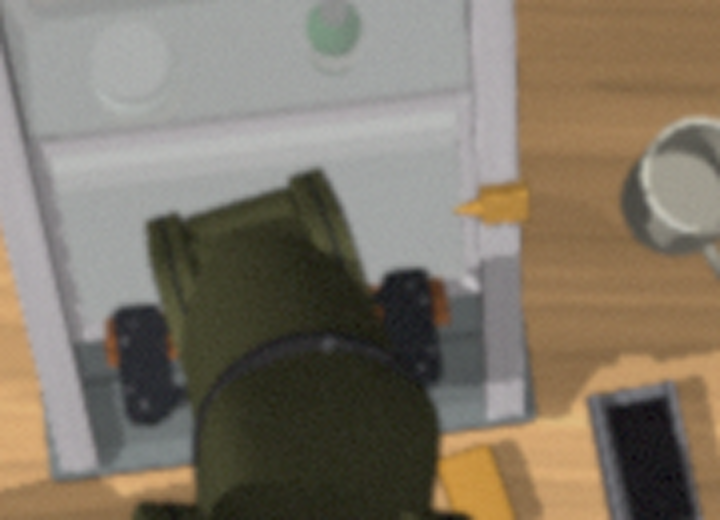

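```bash
cat >> h.py <<'E'
def sash(n,pts):
    from scipy.optimize import least_squares
    R,t=T2(.6593,-.0413,.1625)
    f=lambda L:np.concatenate([proj(n,R@slope(L[0]+x/1e3,y,z/1e3)+t)-u for x,y,z,u in pts])
    o=least_squares(f,[.1]); print(n,"L",o.x[0].round(4),"to go",(.1813-.008-o.x[0]).round(4),f(o.x).round(1))
E
python3 -c "
from h import *
sash('scene',[(0,-.11,32,(266.3,219.5)),(16,-.11,0,(277,228))])
sash('scene',[(0,-.11,32,(255.3,223.6)),(16,-.11,0,(268.1,231.9))])"
```

```text
scene L 0.1006 to go 0.0727 [-1.9  0.5  2.   0. ]
scene L 0.0665 to go 0.1068 [-0.5  0.7  1.   0.3]
```

The lip has risen to scene crop (345,358) and moved about 35 mm, leaving about 72 mm. The pointer and other objects have not moved. I continue, stopping short.

```bash
python3 -m jog '[[0,0.004,-0.004,0,1],[0,0.004,-0.004,0,1],[0,0.004,-0.004,0,1],[0,0.004,-0.004,0,1],[0,0.004,-0.004,0,1],[0,0.004,-0.004,0,1],[0,0.004,-0.004,0,1],[0,0.004,-0.004,0,1],[0,0.004,-0.004,0,1],[0,0.002,-0.002,0,1],[0,0,0,0,1]]'
python3 - <<'E'
from h import *
import cv2
st()
for n in('scene','top'):
  a=(130,200) if n=='scene' else (130,190)
  im=r.snapshot(n)[:,:,::-1]; cv2.imwrite('pics/%s5f.png'%n,im)
  cv2.imwrite('pics/%s5.png'%n,cv2.resize(im[a[0]:a[0]+130,a[1]:a[1]+160],None,fx=4,fy=4,interpolation=2))
E
```

```text
clock: 11.0
tool_pos: [0.5802, -0.0545, 0.1504]
eef_rot: [0.646, 0.763, -0.001, 0.0]
contact_force: [-4.9, -1.8, 4.4]
opening: 0.01
t 11.0 p [ 0.5802 -0.0545  0.1504] yaw 99.5 z [-0.001 -0.001 -1.   ] F [-4.92 -1.82  4.43] q [ 0.18  0.76 -0.29  1.77  0.33  0.66  1.44]
```

View pics/scene5.png

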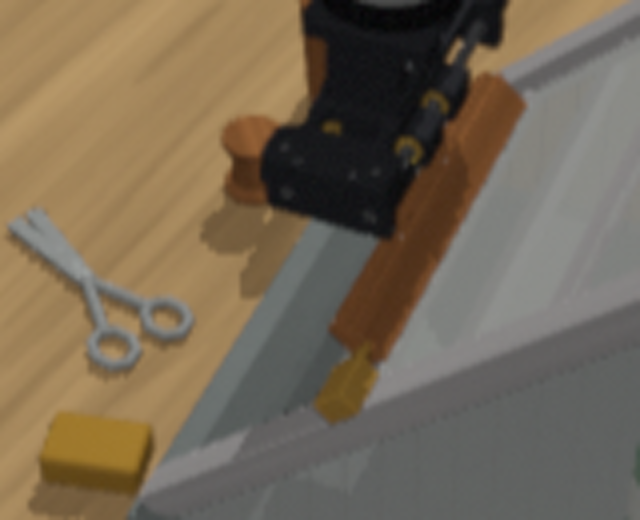

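View pics/top5.png

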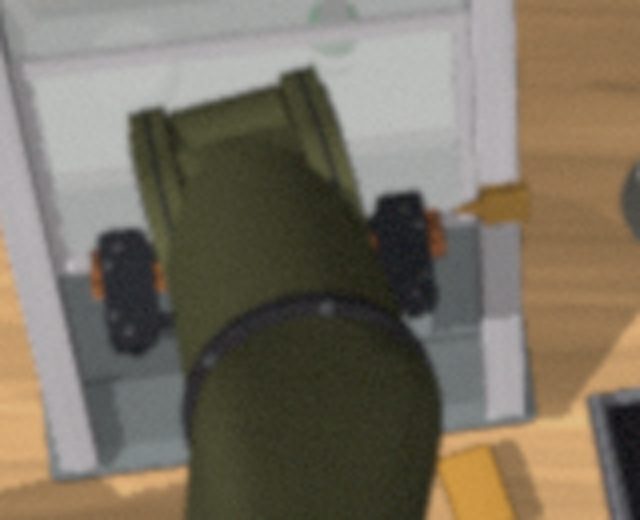

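```bash
python3 -c "
from h import *
sash('scene',[(0,-.11,32,(282.8,212))])
sash('top',[(0,-.11,32,(300.5,194.3))])
sash('top',[(0,-.11,32,(303,223.3))])
R,t=T2(.6593,-.0413,.1625)
for n in('scene','top'): print(n,proj(n,R@slope(.1813,-.11,.018)+t),'tip',proj(n,R@slope(.1813,-.116,.018)+t))
p=np.array([.5802,-.0545,.1504]);q=np.array([.5424,-.0605,.1125]);print((p-q)@np.r_[R[:,0]*k+[0,0,k]])
"
python3 - <<'E'
import cv2
for n,(x,y) in(('scene',(270,200)),('top',(280,160))):
    im=cv2.imread(f'pics/{n}5f.png'); cv2.imwrite(f'pics/{n}5z.png',cv2.resize(im[y:y+50,x:x+50],None,fx=11,fy=11,interpolation=2))
E
```

```text
scene L 0.1615 to go 0.0118 [-0.1 -0.2]
top L 0.1553 to go 0.018 [ 0.5 -0. ]
top L 0.0614 to go 0.1119 [-0.1  0. ]
scene [293.47271974 213.68990858] tip [292.36849967 215.67751161]
top [299.67016535 182.52978231] tip [302.06794213 182.21921293]
0.053862256602227813
```

View pics/scene5z.png

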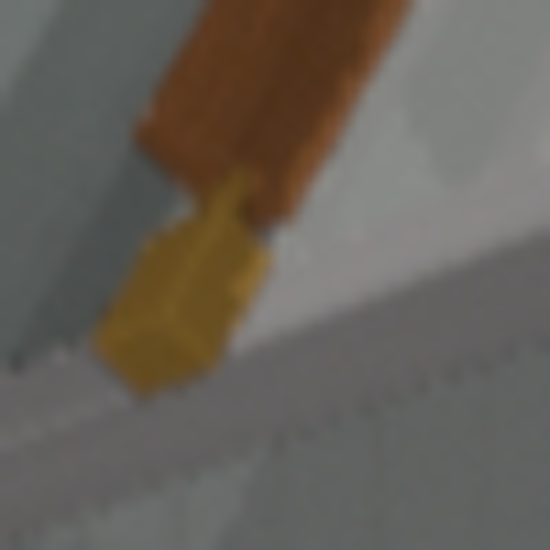

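View pics/top5z.png

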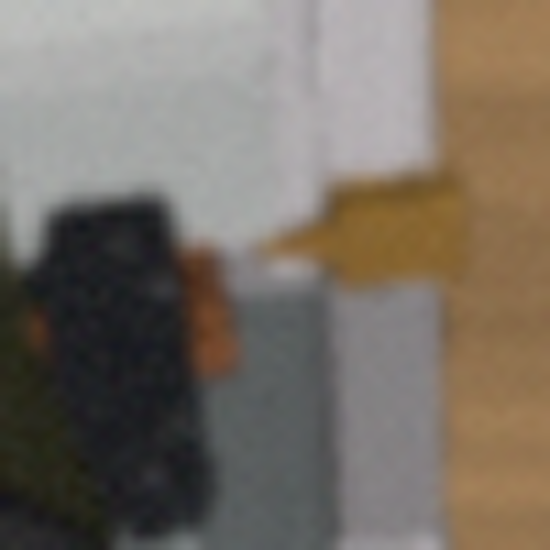

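Pointer and lip end are almost level: the lip's lower outer corner is at scene (282.3,211.8) and the tip is at top (303.2,182.7). Estimates leave 12–18 mm. I push 10 mm, then back off for an unobstructed look.

```bash
python3 -m jog '[[0,0.0025,-0.0025,0,1],[0,0.0025,-0.0025,0,1],[0,0.002,-0.002,0,1],[0,0,0,0,1]]'
python3 -c "
from h import *
st()"
python3 -m jog '[[0,-0.005,0,0,1],[0,-0.02,0,0,1],[0,-0.04,0,0,1],[0,-0.045,0,0,1],[0,-0.045,0,0,1],[0,0,0,0,1]]'
python3 - <<'E'
from h import *
import cv2
st()
for n,(x,y) in(('scene',(265,140)),('top',(200,150))):
  im=r.snapshot(n)[:,:,::-1]; cv2.imwrite('pics/%s6f.png'%n,im)
  if n=='scene': c=cv2.resize(im[140:245,260:340],None,fx=5.6,fy=5.6,interpolation=2)
  else: c=cv2.resize(im[155:240,200:330],None,fx=6,fy=6,interpolation=2)
  cv2.imwrite('pics/%s6.png'%n,c)
E
```

```text
clock: 11.5
tool_pos: [0.5871, -0.0534, 0.1573]
eef_rot: [0.646, 0.763, -0.001, 0.0]
contact_force: [-6.4, -1.5, 4.1]
opening: 0.005
t 11.5 p [ 0.5871 -0.0534  0.1573] yaw 99.5 z [-0.001 -0.001 -1.   ] F [-6.37 -1.45  4.14] q [ 0.18  0.76 -0.3   1.75  0.33  0.68  1.44]
clock: 12.1
tool_pos: [0.427, -0.0793, 0.1567]
eef_rot: [0.646, 0.763, -0.003, -0.003]
contact_force: [0.3, 0.4, 0.0]
opening: 0.006
t 12.1 p [ 0.427  -0.0793  0.1567] yaw 99.5 z [-0.008 -0.001 -1.   ] F [0.26 0.38 0.01] q [ 0.24  0.61 -0.25  2.19  0.39  0.38  1.4 ]
```

View pics/scene6.png

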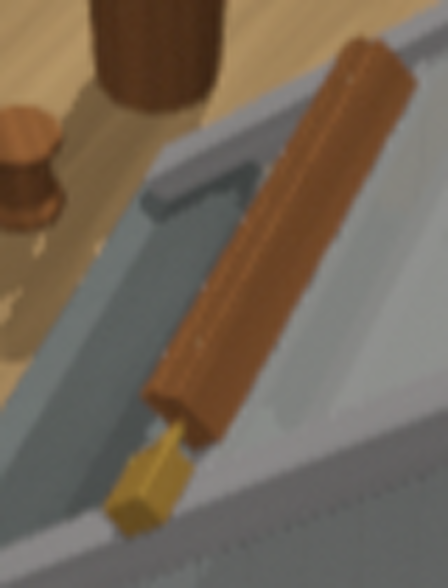

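View pics/top6.png

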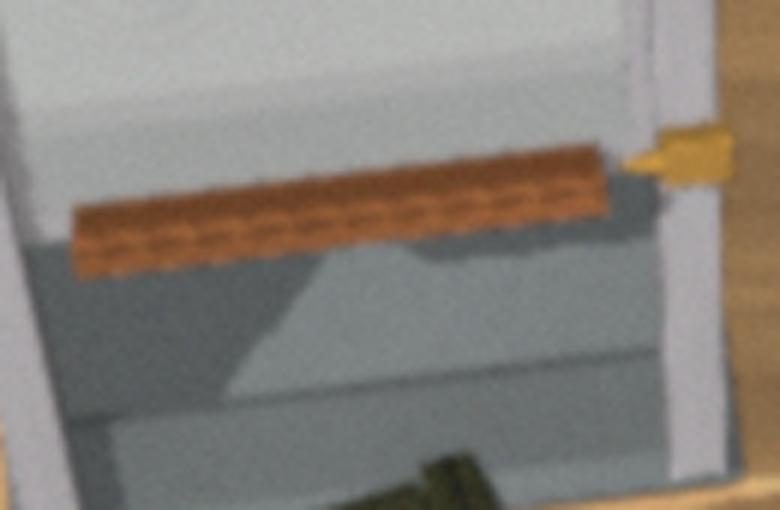

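```bash
cat > fit2.py <<'E'
exec(open("fit.py").read().split("def g(p)")[0])
def mk(P): return [("top",0,.11,32,P[0]),("top",0,-.11,32,P[1]),("top",16,.11,0,P[2]),("top",16,-.11,0,P[3]),("scene",0,-.11,32,P[4]),("scene",0,.11,32,P[5]),("scene",16,-.11,0,P[6]),("scene",16,.11,0,P[7])]
l2=mk([(213,201.7),(301.3,191.2),(212,189.5),(299.7,179.5),(285.5,210.9),(322.5,147.5),(298.4,219.8),(334.5,154.8)])
def g(p,w=("top","scene")):
    R,t=T2(*p[:3]); e=[]
    for n,X,u in bo: e.append((proj(n,R@np.array(X)+t)-u)*.5)
    for LL,Q in((p[3],li),(p[6],l2)):
        for n,x,y,z,u in Q:
            if n in w: e.append(proj(n,R@slope(LL+x/1e3,y,z/1e3)+t)-u)
    for n,u in(("top",(303.3,182.4)),("scene",(292.4,215.7))):
        if n in w: e.append(proj(n,R@slope(p[4],-.116,p[5])+t)-u)
    e.append([(p[5]-.018)*1e3])
    return np.concatenate(e)
for w in(("top","scene"),("top",),("scene",)):
    o=least_squares(g,[.65,0,0,.07,.15,.018,.16],loss="soft_l1",args=(w,)); p=o.x
    print(w,p.round(4),"moved",p[6]-p[3],"to go",p[4]-.008-p[6]); 
    if len(w)==2: print(g(p)[:-1].reshape(-1,2).round(1).tolist())
E
python3 fit2.py
```

```text
switch [ 0.4906146  -0.31370854  0.2029309 ] [[1.5, 0.6], [1.1, 1.2], [0.2, 1.9], [0.0, 0.0], [1.0, 0.5], [0.7, 0.5], [0.3, 1.4], [1.4, 0.4], [0.2, 1.5], [0.4, 1.0]]
('top', 'scene') [ 0.6593 -0.0423  0.1566  0.0639  0.1822  0.018   0.1664] moved 0.10247359508013691 to go 0.007802990883149341
[[0.3, 0.3], [-0.4, 0.4], [-0.8, 0.6], [-1.0, -0.7], [-1.0, 3.7], [-0.5, -0.1], [-0.1, -0.4], [-0.9, -0.7], [-0.9, -1.1], [-1.6, 1.0], [-1.3, 0.2], [-0.2, 0.6], [0.4, 0.4], [-0.6, 0.2], [-0.2, -0.3], [-0.4, -0.2], [-0.7, -1.0], [-1.7, 0.3], [-1.5, 0.1], [0.6, -0.2], [0.0, 0.2], [-0.9, -0.2], [-0.2, -0.0]]
('top',) [ 0.6628 -0.0429  0.1549  0.0574  0.1777  0.018   0.1613] moved 0.10386737405605886 to go 0.008393558546433755
('scene',) [ 0.6609 -0.0385  0.1599  0.0618  0.1773  0.018   0.1634] moved 0.10162393342789436 to go 0.005914945259408999
```

Separate and joint fits agree on about 7 mm to go (5.9–8.4). In the top crop the tip at (622,163) is slightly above mid-lip. I return to contact and push the last 7 mm.

```bash
python3 -m jog '[[0,0.04,0,0,1],[0,0.045,0,0,1],[0,0.035,0,0,1],[0,0.02,0,0,1],[0,0.008,0,0,1],[0,0,0,0,1]]'
python3 -c "
from h import *
to(.592,-.0526,.162)"
```

```text
clock: 12.8
tool_pos: [0.5824, -0.0528, 0.1567]
eef_rot: [0.646, 0.764, 0.001, 0.001]
contact_force: [-0.4, 0.1, -0.9]
opening: 0.007
t 12.8 p [ 0.5824 -0.0528  0.1567] yaw 99.6 z [ 0.003  0.001 -1.   ] F [-0.36  0.07 -0.94] q [ 0.19  0.75 -0.3   1.77  0.33  0.67  1.44]
tool shift [-0.0014  0.0096 -0.0052]
```

```bash
python3 -m jog '[[0,0.003,0,0,1],[0,0.002,0,0,1],[0,0.002,-0.002,0,1],[0,0.002,-0.002,0,1],[0,0.001,-0.001,0,1],[0,0,0,0,1],[0,0,0,0,1]]'
python3 -c "
from h import *
to(.592,-.0526,.162)"
```

```text
clock: 13.5
tool_pos: [0.5893, -0.0524, 0.1617]
eef_rot: [0.646, 0.763, -0.001, -0.0]
contact_force: [-3.6, -0.4, 2.0]
opening: 0.008
t 13.5 p [ 0.5893 -0.0524  0.1617] yaw 99.5 z [-0.002 -0.    -1.   ] F [-3.6  -0.37  1.95] q [ 0.18  0.76 -0.3   1.74  0.32  0.7   1.45]
tool shift [-0.0006  0.0026 -0.0003]
```

```bash
python3 -m jog '[[0,0.0015,-0.0005,0,1],[0,0.0015,-0.0005,0,1],[0,0,0,0,1],[0,0,0,0,1]]'
python3 -c "
from h import *
to(.592,-.0526,.162)"
python3 -m jog '[[0,-0.005,0,0,1],[0,-0.02,0,0,1],[0,-0.04,0,0,1],[0,-0.045,0,0,1],[0,-0.045,0,0,1],[0,0,0,0,1]]'
python3 - <<'E'
from h import *
import cv2
st()
for n in('scene','top'):
  im=r.snapshot(n)[:,:,::-1]; cv2.imwrite('pics/%s7f.png'%n,im)
  if n=='scene': c=cv2.resize(im[140:245,260:340],None,fx=5.6,fy=5.6,interpolation=2)
  else: c=cv2.resize(im[155:240,200:330],None,fx=6,fy=6,interpolation=2)
  cv2.imwrite('pics/%s7.png'%n,c)
E
```

```text
clock: 13.9
tool_pos: [0.5907, -0.0522, 0.1626]
eef_rot: [0.646, 0.763, -0.002, -0.002]
contact_force: [-8.5, -0.8, 5.2]
opening: 0.004
t 13.9 p [ 0.5907 -0.0522  0.1626] yaw 99.5 z [-0.005 -0.001 -1.   ] F [-8.52 -0.77  5.18] q [ 0.18  0.76 -0.3   1.73  0.32  0.71  1.45]
tool shift [-0.0006  0.0013  0.0006]
clock: 14.5
tool_pos: [0.4327, -0.0786, 0.1626]
eef_rot: [0.646, 0.763, -0.003, -0.003]
contact_force: [-0.3, 0.6, 0.6]
opening: 0.001
t 14.5 p [ 0.4327 -0.0786  0.1626] yaw 99.5 z [-0.008 -0.001 -1.   ] F [-0.28  0.59  0.65] q [ 0.24  0.61 -0.26  2.17  0.38  0.41  1.41]
```

View pics/scene7.png

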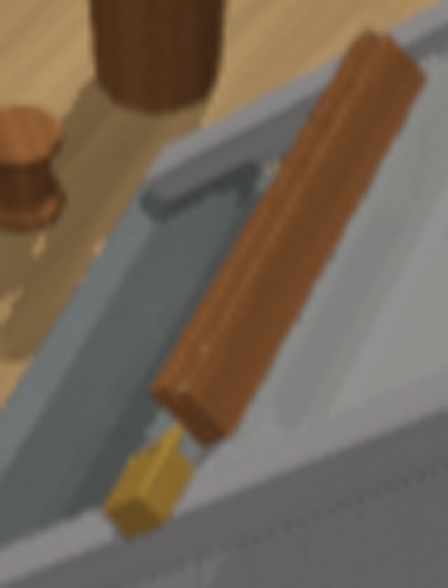

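View pics/top7.png

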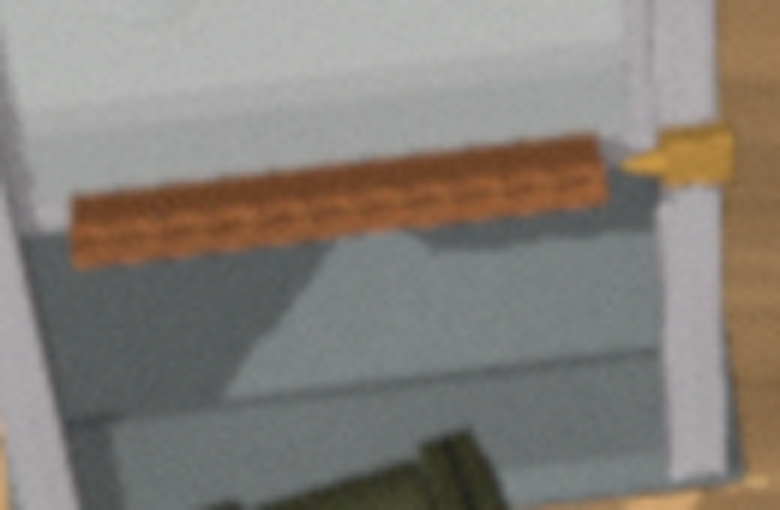

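```bash
sed 's/^l2=.*/l2=mk([(212.5,200.2),(301,189.3),(211.7,187.8),(299.5,177.5),(287.1,209.8),(324.3,146.5),(299.6,219.1),(336.1,153.6)])/' fit2.py > fit3.py; python3 fit3.py | grep "to go"
python3 - <<'E'
from h import *
import cv2
R,t=T2(.6593,-.0423,.1566)
for n in('scene','top'):
    im=cv2.imread(f'pics/{n}7f.png'); x,y=(270,190) if n=='scene' else (280,160)
    z=cv2.resize(im[y:y+50,x:x+60],None,fx=11,fy=11,interpolation=2)
    cv2.imwrite(f'pics/{n}7z.png',z)
E
```

```text
('top', 'scene') [ 0.6591 -0.0422  0.1574  0.0642  0.1823  0.018   0.172 ] moved 0.10778508670592984 to go 0.0023469693834586303
('top',) [ 0.6626 -0.0427  0.1563  0.0576  0.1777  0.018   0.1669] moved 0.10925232305474053 to go 0.0028082084145532593
('scene',) [ 0.6606 -0.0384  0.1603  0.0618  0.1773  0.0179  0.1691] moved 0.10731528556691167 to go 0.00021654730237455344
```

View pics/scene7z.png

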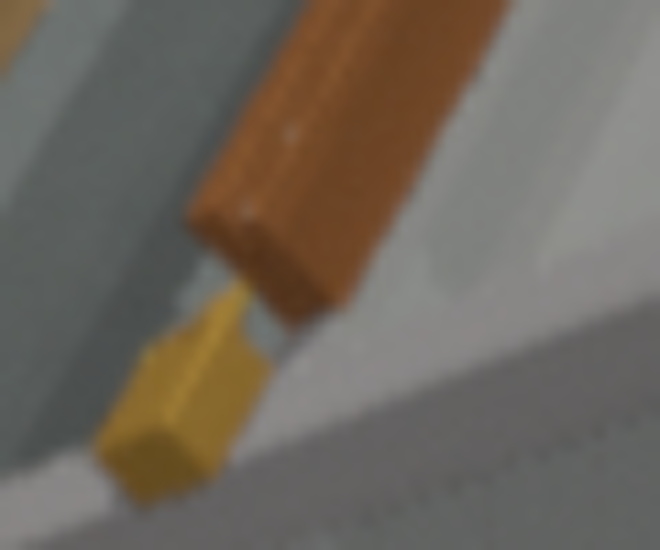

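View pics/top7z.png

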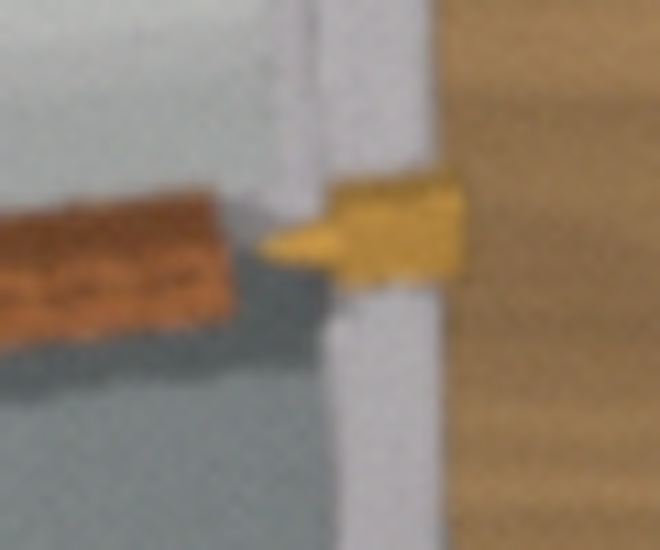

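Top and scene crops show the pointer's tip meeting the lip's end at mid-thickness. The fits give +0.2 to +2.8 mm left, inside the 7 mm limit, with the arm clear. One last overall look, then I hand in.

```bash
python3 -m jog '[[0,-0.01,-0.01,0,1],[0,0,0,0,1],[0,0,0,0,1]]'; python3 - <<'E'
from h import *
import cv2
cv2.imwrite('pics/end.png',r.snapshot('scene')[:,:,::-1])
E
```

```text
clock: 14.9
tool_pos: [0.4317, -0.0787, 0.1732]
eef_rot: [0.646, 0.763, 0.001, 0.001]
contact_force: [0.8, 0.7, -0.0]
opening: 0.001
```

View pics/end.png

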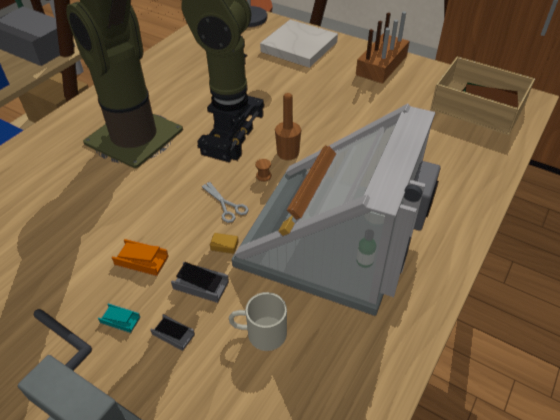

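The final view shows the rocker (200,280) on, the lip (312,180) level with the pointer (287,227), every other thing in its place, and the gripper free at (230,130).

```bash
python3 -c "
from plant import r
print(r.finish_job())"
```

```text
the job is handed in; nothing more can be done
None
```

I switched the extractor on and pushed the window up to the pointer, then handed the job in at about 15 s of the 38 s allowed; no verdict is reported.

- **Switch:** I pressed the far end of the larger grey switch's rocker with the closed fingers. It met its stop at about 48 N, and the pictures afterwards show the far end down.
- **Window:** I pushed the lip's lower outer edge up the slope in steps, about 108 mm in all, using the vertical closed fingers. I backed off twice to measure. The pushing force was about 5 to 10 N, and the lip was never pinched.
- **Position at the end:** The lip's middle stands about 2 mm short of the pointer, within the 7 mm allowed. The two cameras differed a little: 0.2 mm short in the scene view, 2.8 mm in the top view, 2.3 mm fitted together.
- **Everything else:** In the last picture the pointer and the other things look where they were at the start, judged by eye. The gripper stands clear of everything.

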